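Key a dosing cartridge onto a pump's drive tongue

TASK

Load the dosing pump: put the blue cartridge into the round well of the pump's slanted face and seat it fully home, flat on the floor of the well, with its slot over the drive tongue, then let go of it. The tongue down in the dark well may have stopped at almost any angle, so press lightly and turn the cartridge until you feel it drop; do not force it. Leave the two small bottles, the timer and the tape roll where they stand.

Things in the scene. Friction and masses are not known exactly. Their poses are not given: they have to be found in the camera images.
- cartridge: Loose blue disc, 52 mm across, 22 mm high, 0.07-0.14 kg, upright on the table. White bar grip on top: 40 mm along x, 14 mm thick along y, from 22 to 50 mm up. Origin: centre of the underside, z up. A slot 10.5 mm wide, 9 mm deep crosses the whole underside along x, parallel to the bar (half a turn makes no difference). The lower 5 mm of the rim taper in by 3 mm.
- pump: Fixed white wedge-shaped dosing pump, 136 x 110 mm in plan, about 120 mm high at the back; its aluminium face leans 25 degrees from level towards its front (-x, towards the robot). Origin: centre of its foot on the table, x to its back, z up.
- pump_head: The pump's slanted face plate, 124 x 110 mm, with the round well, 54 mm across, 20 mm deep. Origin: centre of the well's floor; z along the well's axis, out of it (25 degrees from vertical), x up the slope (a red mark lies uphill), y to the left. The face is at z = 20 mm; a seated cartridge's top stands 2 mm above it.
- tongue (a point): Centre of the black drive tongue's top, in the dark well, 7 mm above the well's floor. The tongue, 30 x 8 x 7 mm, is held fast by the gear at an unknown angle within 55 degrees either way of pump_head's x, about its z; this frame does not turn with it. The cartridge rides on it, 7 mm off the floor, until slot and tongue agree to about 4 degrees; then it can go down those 7 mm.
- bottle_wash: bystander: small white bottle with a blue cap, 38 mm in diameter, 70 mm high, loose; origin at the centre of its underside
- bottle_buffer: bystander: small white bottle with a white cap, 44 mm in diameter, 86 mm high, loose; origin at the centre of its underside
- timer: bystander: bench timer, 66 x 60 x 20 mm, loose; origin at the centre of its underside
- tape_roll: bystander: flat tape roll, 84 mm in diameter, 19 mm high, loose; origin at the centre of its underside
Things that resemble listed ones, but are neither listed nor needed, are in the scene too. What is meant by the cartridge is not brown or orange, and is the larger of those in its own colour.

How it is judged:
At the end, for the whole second after the job is handed in: The cartridge is at rest, fully home in the pump's well with its slot over the drive tongue: underside within 2 mm of the well's floor, its centre within 3.5 mm of the floor's centre, its axis within 0.06 rad of the well's axis (distance between cartridge and pump_head below 0.0035 m and z of cartridge in the frame of pump_head below 0.002 m and angle between the z axis of cartridge and the z axis of pump_head, either way round below 0.06 rad and linear speed of cartridge below 0.01 m/s); the robot touches nothing.
It fails at once if the cartridge is forced: pressed on the pump with more than 120 N (contact force between cartridge and pump above 120 N).
It fails at once if the white bottle with blue cap is moved by more than 30 mm or tipped over (distance of bottle_wash from where it was at the start of the episode above 0.03 m or angle between bottle_wash's own z axis and vertical above 0.6 rad).
It fails at once if the white bottle with white cap is moved by more than 30 mm or tipped over (distance of bottle_buffer from where it was at the start of the episode above 0.03 m or angle between bottle_buffer's own z axis and vertical above 0.6 rad).
It fails at once if the bench timer is moved by more than 30 mm or tipped over (distance of timer from where it was at the start of the episode above 0.03 m or angle between timer's own z axis and vertical above 0.6 rad).
It fails at once if the tape roll is moved by more than 30 mm or tipped over (distance of tape_roll from where it was at the start of the episode above 0.03 m or angle between tape_roll's own z axis and vertical above 0.6 rad).
It also fails if it takes over 67 s, if anything falls off the work surface, if the arm or the gripper's body presses on something with over 40 N, if the wrist force passes 120 N, or if a joint passes its speed limit or range.

ROBOT

A 6-joint arm with a two-finger parallel gripper is mounted at the origin on a cart in front of the work surface, level with it; the furniture and walls round the work are solid. World frame = base frame: x ahead of the robot, y to its left, z up, the work surface at z = 0. Lengths are in m, angles in rad, forces in N, time in s.
With the tool pointing down it reaches from about 0.35 to 0.85 m from the base axis. Payload 8.1 kg.
Tool frame: the origin (TCP) lies midway between the tips of the shut fingers; the grasp point (between the pads) lies 19 mm behind it; x points along the fingers, z is the direction in which the jaws open and shut, and the axes are right-handed (so a half turn about x gives the same grasp; the last joint's range is limited). The gripper opens to 85 mm and grips with 20 to 120 N. Pads are 22 mm wide; open, the fingers measure 114 mm over their backs; the gripper's body (76 mm by 85 mm) begins 54 mm behind the grasp point. The pads swing forward as they close: fully open they stand 13 mm farther back than shut.
Start: joints at [1.221, 0.13, 1.488, -0, 1.523, -0.085], TCP at [0.157, 0.579, 0.231] pointing down, gripper open.
Joint ranges: [-2.96, 2.96], [-0.89, 2.26], [0.02, 2.5], [-1.34, 4.48], [0, 2.73], [-2.66, 2.66]. Speed limits (rad/s): [2.39, 2.39, 2.79, 3.14, 3.14, 3.14].

INTERFACE

Orientations are given as a rotation vector (axis times angle).
In Python, from bench import r gives the robot as it stands. Calls block until the motion is done:
- r.move_pose(position, orientation): joint-space move of the TCP to a pose.
- r.line_to(position, rot=None, speed=0.15, force_limit=None): straight line of the TCP; rot=None keeps the orientation; speed is the mean speed in m/s. With force_limit (N) it stops when the force on the tool has changed by that much, and returns True; else False.
- r.move_j(angles): joint-space move.
- r.grip(opening): finger opening in m; the grip force is fixed at half the most; returns when the fingers have stopped.
- r.hold(seconds).
- r.inverse_kinematics(position, orientation): joint angles nearest the present ones, or None.
- r.read_camera(name): name is "scene" or "top" or "wrist"; returns (picture, depth): 400x640x3 uint8, red, green, blue; 400x640 float32, m along the optical axis (not along the pixel's ray), 0 where there is no reading.
- r.camera_info(name): a dict with "fx", "fy", "cx", "cy" (pixels), "origin" and "orientation" of the camera in the world; the wrist camera has in their place "mount" (4x4, takes a point from camera to tool coordinates, whose origin is the TCP and whose axes are the tool frame's). Camera axes: x right, y down, z forward; pixel columns grow to the right and rows downward; lengths in m; the calibration is good to about 2 mm. The wrist camera is an equidistant fisheye: a pixel r from the principal point sees the ray r / f radians off the axis. A picture is of the moment at which its call begins: read the wrist's pose just before it. camera_info takes no time and is no camera call.
A pose or a line that the arm cannot do raises r.Unreachable and nothing moves.
- r.finish_job(): hands the job in, once; it reports no verdict.
Trained networks look in the newest picture that a camera, given by its name, has taken for a name from the list of things; names that differ only in an ending like _2 or _b are one class to them, and where a whole thing is asked for, a point or a joint stands for the part that bears it (a point fixed in the world has none). Each returns a list of dicts, best first, with "confidence" (0 to 1); they miss things now and then, are a little off and sometimes report something else, mostly with a low value. They report only what shows in the picture. A call takes as long as a camera call. They do not tell look-alikes from the thing itself.
- r.outline_of(camera, target): "pixels" (400x640 bool, what is visible of it) and "pixel" ([column, row] in pixels, amid what is visible of it).
- r.tip_of(camera, target): "pixel" ([column, row] in pixels: a listed point, or the origin of a listed thing).
Readings, each from a call of its own:
- r.read_t(): time.
- r.read_joint_positions(): joint angles.
- r.read_qvel(): joint speeds.
- r.read_effort(): joint torques, N m.
- r.read_position(): TCP position.
- r.read_orientation(): TCP orientation.
- r.read_wrist_force(): force on the tool from outside, world axes, zero at the start.
- r.read_moment(): the same for the moment, N m.
- r.read_opening(): finger opening in m.
Only numpy, scipy, OpenCV 4.12 (cv2) and the standard library are available. Lean on these libraries where they do the work, as an engineer would, in place of code of your own. Each camera call takes 0.05 s, during which the arm holds its last target.

## Working session

There is one attempt and no reset: what is moved stays moved. The work goes in short steps, each a Python script; the robot and the scene stay as the last script left them, time stands still between calls to the robot, and variables do not carry over. Pictures are saved under pics/ and viewed, and the job is handed in when it is done.

```bash
ls; mkdir -p pics
python3 - <<'E'
from bench import r
import cv2,numpy as np
for n in ("scene","top"):
    p,d=r.read_camera(n)
    cv2.imwrite(f"pics/{n}0.png",p[:,:,::-1])
    np.savez(f"{n}0.npz",p=p,d=d)
    i=r.camera_info(n);print(n,i)
    for t in ("cartridge","pump_head","pump"):
        for o in r.outline_of(n,t): print(t,o["confidence"],o["pixel"],o["pixels"].sum())
print(r.camera_info("wrist"),r.read_t())
E
```

```text
pics
scene {'fx': 439.66159966541346, 'fy': 439.66159966541346, 'cx': 316.5348923130976, 'cy': 199.66418937632417, 'origin': array([ 0.12126751, -0.88678503,  0.97171559]), 'orientation': array([-2.27986958,  0.47214065, -0.23509829])}
cartridge 0.71 [349.5, 274.6] 245
cartridge 0.55 [384.7, 292.8] 167
cartridge 0.53 [310.2, 281.9] 189
pump_head 0.86 [347.4, 186.4] 1336
pump 0.58 [346.0, 197.4] 1934
top {'fx': 518.1380468125453, 'fy': 518.1380468125453, 'cx': 322.2102550729396, 'cy': 201.9791832887498, 'origin': array([ 0.31840413, -0.02183156,  1.24331932]), 'orientation': array([-2.13584714,  2.11851627, -0.17804185])}
cartridge 0.86 [390.3, 209.6] 352
cartridge 0.74 [429.8, 208.5] 365
cartridge 0.69 [463.6, 186.7] 148
cartridge 0.64 [413.7, 247.6] 231
pump_head 0.6 [316.5, 151.4] 2674
pump 0.85 [316.2, 153.7] 2792
{'fx': 309.70691628693146, 'fy': 309.70691628693146, 'cx': 318.0659244415548, 'cy': 197.73351869857302, 'mount': array([[-2.37268970e-04, -3.11529400e-01,  9.50236484e-01,
        -1.41640076e-01],
       [-7.47388131e-04, -9.50236191e-01, -3.11529491e-01,
         8.01332776e-02],
       [ 9.99999693e-01, -7.84111752e-04, -7.37181394e-06,
         3.19880427e-04],
       [ 0.00000000e+00,  0.00000000e+00,  0.00000000e+00,
         1.00000000e+00]])} 0.4
```

View pics/scene0.png

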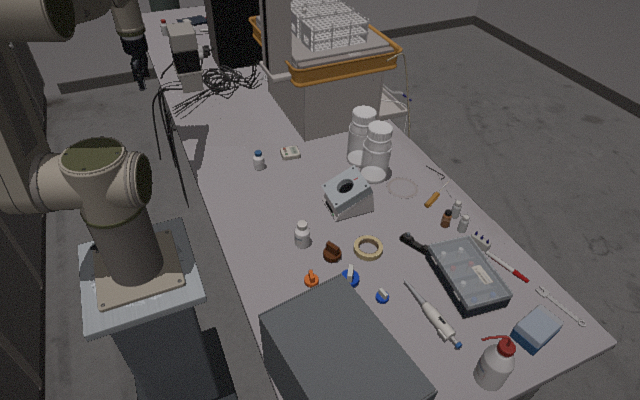

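View pics/top0.png

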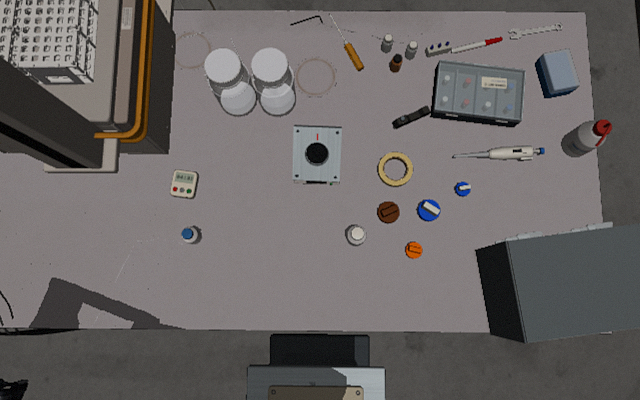

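Run:
```python
import cv2,numpy as np
a=np.load("top0.npz")["p"][120:290,260:500,::-1]
cv2.imwrite("pics/topcrop.png",cv2.resize(a,None,fx=3.3,fy=3.3,interpolation=2))
a=np.load("scene0.npz")["p"][240:330,270:440,::-1]
cv2.imwrite("pics/scenecrop.png",cv2.resize(a,None,fx=4.5,fy=4.5,interpolation=2))
```

```text
(no output)
```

View pics/topcrop.png

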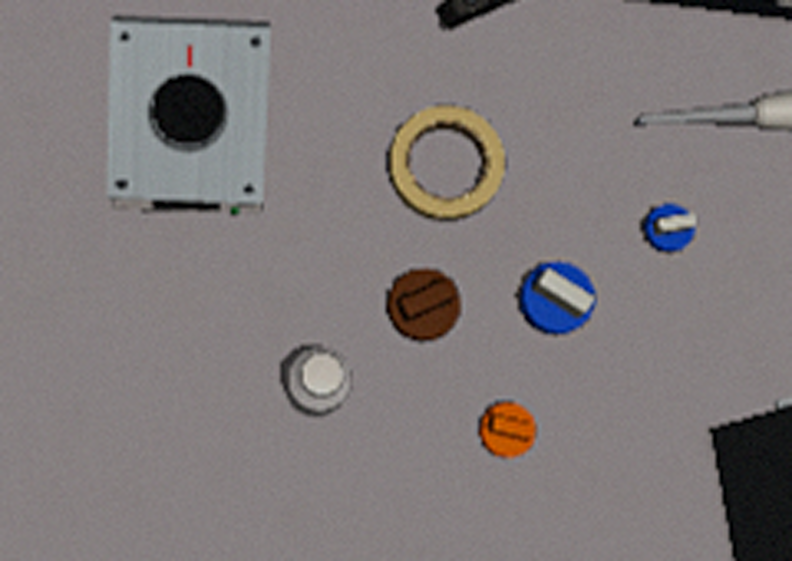

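View pics/scenecrop.png

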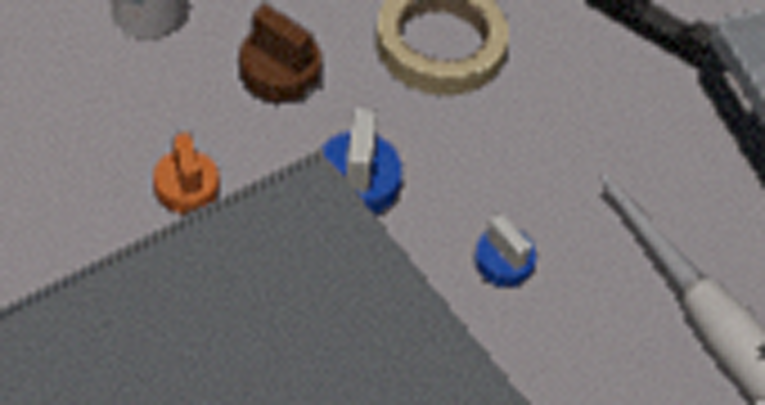

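Top view candidates: brown (388,211), large blue with a white bar (429,210), small blue (463,188) and orange (414,250). The enlarged crop confirms that (429,210) is the larger blue one, so it is the cartridge. Next I locate everything from the depth image.

```bash
cat > h.py <<'E'
from bench import r
import numpy as np,cv2
from scipy.spatial.transform import Rotation as R
def cloud(n,d):
    i=r.camera_info(n); v,u=np.mgrid[:400,:640]
    P=np.stack([(u-i["cx"])/i["fx"]*d,(v-i["cy"])/i["fy"]*d,d],-1)
    return P@R.from_rotvec(i["orientation"]).as_matrix().T+i["origin"]
def wcloud(d,pos,rot):
    i=r.camera_info("wrist"); v,u=np.mgrid[:400,:640].astype(float)
    return wray(u,v,d,pos,rot)
def wray(u,v,d,pos,rot):
    i=r.camera_info("wrist"); a=(u-i["cx"])/i["fx"]; b=(v-i["cy"])/i["fy"]
    t=np.hypot(a,b)+1e-9; k=np.tan(t)/t
    P=np.stack([a*k*d,b*k*d,d,np.ones_like(d)],-1)
    P=(P@i["mount"].T)[...,:3]
    return P@R.from_rotvec(rot).as_matrix().T+pos
def toolrot(ax,z):  # x along fingers = ax, z jaws
    ax=np.array(ax,float);ax/=np.linalg.norm(ax); z=np.array(z,float); z-=ax*(z@ax); z/=np.linalg.norm(z)
    return R.from_matrix(np.stack([ax,np.cross(z,ax),z],1)).as_rotvec()
E
python3 - <<'E'
from h import *
a=np.load("top0.npz");p=a["p"].astype(int);d=a["d"];P=cloud("top",d)
v,u=np.mgrid[:400,:640]
m0=(abs(u-429)<16)&(abs(v-210)<16)&(d>0)
blue=m0&(p[...,2]>p[...,0]+50)
print("blue",P[blue].mean(0),P[blue].min(0),P[blue].max(0),np.median(P[blue][:,2]))
w=m0&(abs(p[...,2]-p[...,0])<40)&(P[...,2]>0.035)
q=P[w];print("bar",len(q),q.mean(0),np.median(q[:,2]));c=cv2.minAreaRect(q[:,:2].astype(np.float32)*1000);print(c)
U,S,V=np.linalg.svd(q[:,:2]-q[:,:2].mean(0));print("bar dir",V[0],np.degrees(np.arctan2(V[0][1],V[0][0])))
t=np.median(P[180:200,330:350,2][d[180:200,330:350]>0]);print("table z",t)
# pump
r.read_camera("top")
o=r.outline_of("top","pump_head")[0]["pixels"]&(d>0)
q=P[o]; 
# fit plane robust
m=q[:,2]>0.045
for _ in range(5):
    A=np.c_[q[m][:,:2],np.ones(m.sum())];c=np.linalg.lstsq(A,q[m][:,2],rcond=None)[0]
    m=abs(q@[c[0],c[1],-1]+c[2])<0.003
n=np.array([-c[0],-c[1],1]);n/=np.linalg.norm(n);print("plane",c,n,np.degrees(np.arccos(n[2])),m.sum(),len(q))
print(cv2.minAreaRect(q[m][:,:2].astype(np.float32)*1000), q[m].min(0),q[m].max(0))
dark=(p.sum(2)<110)&(abs(u-317)<18)&(abs(v-153)<18)
print("well",dark.sum(),u[dark].mean(),v[dark].mean(),d[dark].min(),d[dark].max())
red=(p[...,0]>p[...,1]+50)&(abs(u-317)<10)&(abs(v-137)<10);print("red",P[red].mean(0))
for t in("bottle_wash","bottle_buffer","timer","tape_roll"):
    o=r.outline_of("top",t)
    print(t,[(x["confidence"],x["pixel"],P[int(x["pixel"][1]),int(x["pixel"][0])].round(3)) for x in o[:2]])
print("grey box",P[235:340,480:540].reshape(-1,3).max(0)); print(P[250,485],P[240,500],P[330,530])
E
```

```text
blue [ 0.51438366 -0.26400017  0.0211627 ] [ 0.49177691 -0.29807635 -0.00154743] [ 0.54330028 -0.24134546  0.05317196] 0.021249659274055865
bar 114 [ 0.51663449 -0.2665695   0.04807937] 0.049136347631689725
((516.929931640625, -266.861572265625), (39.69795608520508, 13.7579927444458), 58.019161224365234)
bar dir [-0.5458585  -0.83787738] -123.08334991014027
table z -0.0002800554917696818Traceback (most recent call last):
  File "<stdin>", line 13, in <module>
IndexError: list index out of range
```

Run:
```python
from h import *
a=np.load("top0.npz");p=a["p"].astype(int);d=a["d"];P=cloud("top",d)
v,u=np.mgrid[:400,:640]
r.read_camera("top")
o=(abs(u-317)<22)&(abs(v-154)<28)&(d>0)
q=P[o]; m=q[:,2]>0.045
for _ in range(8):
    A=np.c_[q[m][:,:2],np.ones(m.sum())];c=np.linalg.lstsq(A,q[m][:,2],rcond=None)[0]
    m=abs(q@[c[0],c[1],-1]+c[2])<0.003
n=np.array([-c[0],-c[1],1]);n/=np.linalg.norm(n);print("plane",c,n,np.degrees(np.arccos(n[2])),m.sum(),len(q))
o=(abs(u-317)<40)&(abs(v-154)<40)&(d>0); q=P[o]; m=abs(q@[c[0],c[1],-1]+c[2])<0.003
print(cv2.minAreaRect(q[m][:,:2].astype(np.float32)*1000), q[m].min(0),q[m].max(0))
dark=(p.sum(2)<110)&(abs(u-317)<18)&(abs(v-153)<18)
print("well",dark.sum(),u[dark].mean(),v[dark].mean(),d[dark].min(),d[dark].max())
well=o&((P@[c[0],c[1],-1]+c[2])>0.006)&(abs(u-317)<18)&(abs(v-153)<18)
print("welldepth",well.sum(),u[well].mean(),v[well].mean(), P[well].mean(0))
red=(p[...,0]>p[...,1]+50)&(abs(u-317)<10)&(abs(v-137)<10);print("red",P[red].mean(0))
for t in("bottle_wash","bottle_buffer","timer","tape_roll"):
    x=r.outline_of("top",t)
    print(t,[(x["confidence"],x["pixel"],P[int(x["pixel"][1]),int(x["pixel"][0])].round(3)) for x in x[:2]])
print("tips",r.tip_of("top","pump_head"),r.tip_of("top","tongue"))
print("grey box",P[235:340,480:540].reshape(-1,3).max(0)); print(P[250,485],P[240,500],P[330,530])
```

```text
plane [ 0.46322426 -0.01851764 -0.20331979] [-0.42025949  0.0168001   0.90724843] 24.87216746783421 1434 2352
((634.503662109375, 1.0153541564941406), (110.02571868896484, 113.72206115722656), 88.48489379882812) [ 0.57718783 -0.05460793  0.06215441] [0.69190956 0.05606574 0.11821917]
well 340 316.5676470588235 152.64411764705883 0.0 1.2192938
welldepth 421 316.729216152019 153.23040380047505 [0.63949619 0.00117387 0.0728562 ]
red [6.69343378e-01 2.91354590e-04 1.07518862e-01]
bottle_wash [(0.68, [196.0, 235.5], array([0.449, 0.28 , 0.047]))]
bottle_buffer [(0.84, [354.1, 236.3], array([ 0.445, -0.085,  0.087]))]
timer [(0.93, [184.8, 181.7], array([0.583, 0.324, 0.016]))]
tape_roll [(0.63, [390.4, 174.8], array([ 0.608, -0.178,  0.   ])), (0.24, [427.9, 207.3], array([ 0.519, -0.257,  0.048]))]
tips [{'pixel': [315.0, 151.3], 'confidence': 0.79}] [{'pixel': [317.4, 149.3], 'confidence': 0.74}]
grey box [ 0.46029491 -0.02183156  1.24331932]
[ 0.41677493 -0.37889072  0.07725421] [ 0.44589088 -0.43412367  0.01621308] [ 0.25174368 -0.41670479  0.21369972]
```

```bash
cat >> h.py <<'E'
s,c_=np.sin(np.radians(25)),np.cos(np.radians(25))
YAW=np.radians(0.0)
C=np.array([0.6345,0.001,0.0])
E
python3 - <<'E'
from h import *
n=np.array([-s,0,c_]);ex=np.array([c_,0,s]);ey=np.array([0,1,0.])
F=np.array([0.6375,0.001,0.092])
print(r.read_t(), r.read_joint_positions().round(3))
for sg in (1,-1):
  for th in range(-60,61,20):
    t=np.radians(th)+sg*np.pi/2
    q=r.inverse_kinematics(F+n*0.02,toolrot(-n,np.cos(t)*ex+np.sin(t)*ey)); print(sg,th,None if q is None else np.round(q,2))
# pick poses
for sg in (1,-1):
    b=np.radians(57.5)+sg*np.pi/2
    q=r.inverse_kinematics([.517,-.267,.026],toolrot([0,0,-1],[np.cos(b),np.sin(b),0])); print("pick",sg,None if q is None else np.round(q,2))
best=None
for sg in(1,-1):
    try:
        rot=toolrot(-n,sg*ey); r.move_pose(F+n*0.10,rot); break
    except r.Unreachable as e: print(e)
print(r.read_t(),sg)
pos,ro=r.read_position(),r.read_orientation()
p,d=r.read_camera("wrist"); np.savez("w1.npz",p=p,d=d,pos=pos,ro=ro)
for t in("pump_head","tongue"): print(r.tip_of("wrist",t))
cv2.imwrite("pics/w1.png",p[:,:,::-1])
E
```

```text
0.85 [ 1.221  0.13   1.488  0.     1.523 -0.085]
1 -60 [-0.11 -0.08  1.99  0.06  0.79 -0.66]
1 -40 [-0.11 -0.08  1.99  0.06  0.79 -1.01]
1 -20 [-0.11 -0.08  1.99  0.06  0.79 -1.36]
1 0 [-0.11 -0.08  1.99  0.06  0.79 -1.71]
1 20 [-0.11 -0.08  1.99  0.06  0.79 -2.06]
1 40 [-0.11 -0.08  1.99  0.06  0.79 -2.41]
1 60 None
-1 -60 [-0.11 -0.08  1.99  0.06  0.79  2.48]
-1 -40 [-0.11 -0.08  1.99  0.06  0.79  2.13]
-1 -20 [-0.11 -0.08  1.99  0.06  0.79  1.78]
-1 0 [-0.11 -0.08  1.99  0.06  0.79  1.43]
-1 20 [-0.11 -0.08  1.99  0.06  0.79  1.08]
-1 40 [-0.11 -0.08  1.99  0.06  0.79  0.73]
-1 60 [-0.11 -0.08  1.99  0.06  0.79  0.38]
pick 1 None
pick -1 [-0.56  0.27  1.72 -0.    1.15  0.  ]
3.4083 1
[{'pixel': [317.3, 185.6], 'confidence': 0.66}]
[{'pixel': [319.2, 187.9], 'confidence': 0.57}, {'pixel': [592.0, 11.2], 'confidence': 0.53}]
```

View pics/w1.png

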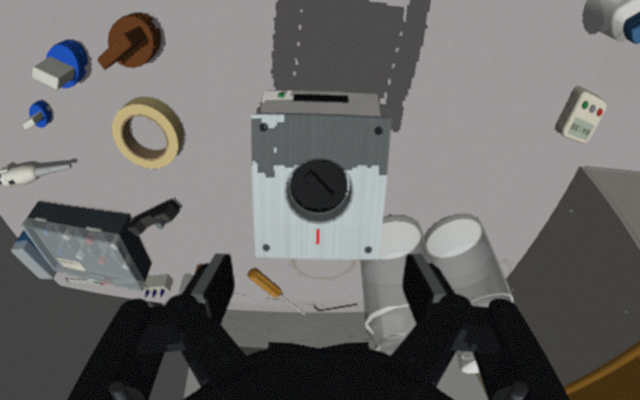

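The wrist view shows the well at (319,188), the red mark at (318,237) and a hint of the tongue lying diagonally inside. I'll enhance that area and measure it.

Run:
```python
from h import *
a=np.load("w1.npz");p=a["p"];d=a["d"]
P=wcloud(d,a["pos"],a["ro"])
cr=p[145:230,275:365,::-1].astype(float)
g=np.clip((cr-0)*5,0,255).astype(np.uint8)
cv2.imwrite("pics/w1c.png",np.hstack([cv2.resize(g,None,fx=4.4,fy=4.4,interpolation=2),cv2.resize(cr.astype(np.uint8),None,fx=4.4,fy=4.4,interpolation=2)]))
v,u=np.mgrid[:400,:640]
o=(u>256)&(u<385)&(v>118)&(v<256)&(d>0)
q=P[o];m=q[:,2]>0.06
for _ in range(10):
    A=np.c_[q[m][:,:2],np.ones(m.sum())];c=np.linalg.lstsq(A,q[m][:,2],rcond=None)[0]
    m=abs(q@[c[0],c[1],-1]+c[2])<0.0025
n=np.array([-c[0],-c[1],1]);n/=np.linalg.norm(n);print("n",n,np.degrees(np.arccos(n[2])),m.sum(),len(q),"az",np.degrees(np.arctan2(-n[1],-n[0])))
h=(P-[0,0,c[2]])@n
face=(abs(h)<0.0025)&(u>245)&(u<395)&(v>100)&(v<265)
print(cv2.minAreaRect(P[face][:,:2].astype(np.float32)*1000))
# hole: pixels with h<-5mm within; rays intersect with face plane
hole=(((h<-0.003)|(d==0)))&(np.hypot(u-319,v-187)<45)
nl,lab,st,ce=cv2.connectedComponentsWithStats(hole.astype(np.uint8));k=1+st[1:,4].argmax();hole=lab==k;print("hole",st[k],ce[k])
uu,vv=u[hole].astype(float),v[hole].astype(float)
p1=wray(uu,vv,np.full(uu.shape,.1),a["pos"],a["ro"]);p2=wray(uu,vv,np.full(uu.shape,.3),a["pos"],a["ro"])
dr=p2-p1;t=((np.array([0,0,c[2]])-p1)@n)/(dr@n);X=p1+dr*t[:,None]
ex=np.array([1,0,c[0]]);ex-=n*(ex@n);ex/=np.linalg.norm(ex);ey=np.cross(n,ex)
mu=X.mean(0);e=np.stack([(X-mu)@ex,(X-mu)@ey],1)
print("centre face",mu, "ext",e.min(0),e.max(0),"area diam",)
(cc,rad)=cv2.minEnclosingCircle((e*1000).astype(np.float32));print("circ",cc,rad)
red=(p[...,0].astype(int)>p[...,1].astype(int)+60)&(abs(u-318)<12)&(abs(v-237)<14);R_=P[red].mean(0)
print("red rel well", (R_-mu)@ex,(R_-mu)@ey, np.degrees(np.arctan2(((R_-mu)@ey),((R_-mu)@ex))))
H=h[hole]*1000;print("depth pct",np.percentile(H,[1,10,25,50,75,90]))
```

```text
n [-0.42203971  0.01400991  0.90646909] 24.978122906030507 14081 17472 az -1.9012768272459135
((631.9384155273438, 2.6302108764648438), (110.8466567993164, 114.57770538330078), 88.18548583984375)
hole [ 287  159   64   62 3153] [318.65366318 189.83317475]
centre face [0.63023128 0.00248367 0.08926647] ext [-0.02570953 -0.02596014] [0.02632078 0.02577752] area diam
circ (0.8926204442977905, -0.09737301617860794) 26.997316360473633
red rel well 0.041127915564035986 -0.0011833762550948446 -1.648120561724258
depth pct [-20.81747928 -19.9901729  -19.50778937 -18.90831323 -16.87342444
 -12.09581938]
```

View pics/w1c.png

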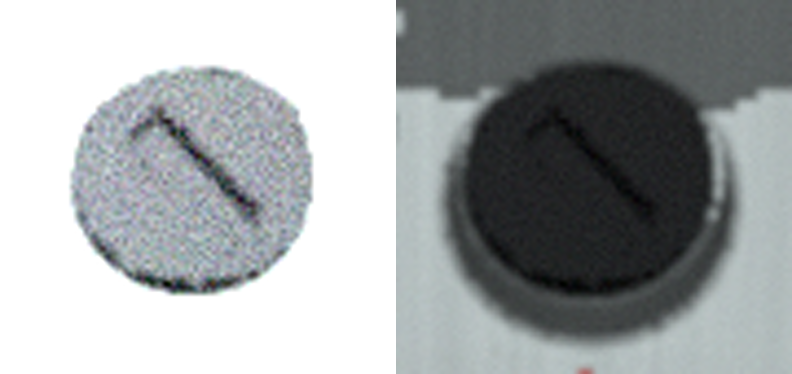

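Run:
```python
from h import *
a=np.load("w1.npz");p=a["p"];d=a["d"];P=wcloud(d,a["pos"],a["ro"])
n=np.array([-0.42203971,0.01400991,0.90646909]);C0=np.array([.6310,.0025,.0896])
yaw=np.radians(-1.8);ex=np.array([np.cos(yaw)*c_,np.sin(yaw)*c_,s]);ex-=n*(ex@n);ex/=np.linalg.norm(ex);ey=np.cross(n,ex)
def onp(u,v,hh):
    u=np.array([u],float);v=np.array([v],float)
    p1=wray(u,v,np.full(1,.1),a["pos"],a["ro"])[0];p2=wray(u,v,np.full(1,.3),a["pos"],a["ro"])[0];dr=p2-p1
    X=p1+dr*(((C0+n*hh-p1)@n)/(dr@n)); X=X-C0;return np.array([X@ex,X@ey])
A=onp(275+160/4.4,145+110/4.4,-.013);B=onp(275+255/4.4,145+213/4.4,-.013)
print(A,B,np.degrees(np.arctan2(*(B-A)[::-1])),np.linalg.norm(B-A))
K=onp(275+135/4.4,145+133/4.4,-.013);print("short",np.degrees(np.arctan2(*(A-K)[::-1])))
e=np.stack([(P-C0)@ex,(P-C0)@ey,(P-C0)@n],-1)
m=(np.hypot(e[...,0],e[...,1])<.02)&(e[...,2]<-.008)&(d>0)
q=e[m];print(np.histogram(q[:,2]*1000,bins=np.arange(-24,-6,1)))
t=q[(q[:,2]>-.0155)];
U,S,V=np.linalg.svd(t[:,:2]-t[:,:2].mean(0));print(len(t),t.mean(0),S/np.sqrt(len(t)),np.degrees(np.arctan2(V[0][1],V[0][0])))
```

```text
[-0.01440442 -0.00636785] [0.00579367 0.01267799] 43.318206718430204 0.02776160775314473
short 134.69077894462774
(array([  0,   0,   3, 128, 598, 442,  74,   5,   9,  23, 137, 145,  15,
         0,   0,   0,   0]), array([-24, -23, -22, -21, -20, -19, -18, -17, -16, -15, -14, -13, -12,
       -11, -10,  -9,  -8,  -7]))
325 [ 8.31454527e-05 -4.16960924e-06 -1.30635333e-02] [0.00861474 0.00237155] 43.669920918489865
```

The tongue comes out clearly in depth: centred in the well, at about +43.5° from the pump's x. Next is a hover over the cartridge for a wrist measurement.

Run:
```python
from h import *
b=np.radians(57.5-90)
r.move_pose([.517,-.267,.17],toolrot([0,0,-1],[np.cos(b),np.sin(b),0]))
pos,ro=r.read_position(),r.read_orientation()
p,d=r.read_camera("wrist"); np.savez("w2.npz",p=p,d=d,pos=pos,ro=ro)
cv2.imwrite("pics/w2.png",p[:,:,::-1])
for o in r.outline_of("wrist","cartridge"): print(o["confidence"],o["pixel"],o["pixels"].sum())
P=wcloud(d,pos,ro);pi=p.astype(int)
near=(np.hypot(P[...,0]-.517,P[...,1]+.267)<.04)&(d>0)
w=near&(P[...,2]>.044)&(abs(pi[...,2]-pi[...,0])<45);q=P[w]
print(len(q),np.median(q[:,2]),cv2.minAreaRect((q[:,:2]*1000).astype(np.float32)))
U,S,V=np.linalg.svd(q[:,:2]-q[:,:2].mean(0));print(q.mean(0),np.degrees(np.arctan2(V[0][1],V[0][0]))%180)
bl=near&(pi[...,2]>pi[...,0]+50)&(abs(P[...,2]-.022)<.006)
print(cv2.minEnclosingCircle((P[bl][:,:2]*1000).astype(np.float32)),np.median(P[bl][:,2]),r.read_t(),r.read_wrist_force())
```

```text
0.86 [402.1, 221.9] 913
0.58 [315.2, 180.0] 2242
0.56 [223.3, 199.9] 1129
0.55 [255.3, 101.5] 2306
15595 0.25613701765221336 ((517.84375, -265.65350341796875), (41.352481842041016, 79.75006103515625), 57.599971771240234)
[ 0.52468408 -0.25459269  0.24775471] 147.56861560672976
((516.0741577148438, -265.8606262207031), 26.267770767211914) 0.020971570331434014 5.1667 [-0.10010365 -0.21721092  0.42891854]
```

View pics/w2.png

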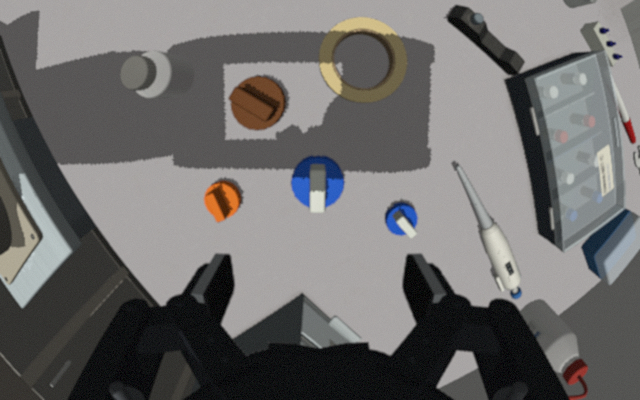

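The large blue disc at (318,182) is centred between the jaws with its bar square to them. I'm picking it.

Run:
```python
from h import *
a=np.load("w2.npz");p=a["p"].astype(int);d=a["d"];P=wcloud(d,a["pos"],a["ro"])
near=(np.hypot(P[...,0]-.517,P[...,1]+.267)<.04)&(d>0)
q=P[near&(P[...,2]>.046)&(P[...,2]<.055)];rc=cv2.minAreaRect((q[:,:2]*1000).astype(np.float32));print(len(q),rc)
U,S,V=np.linalg.svd(q[:,:2]-q[:,:2].mean(0));ang=np.degrees(np.arctan2(V[0][1],V[0][0]))%180;print(ang)
if abs(ang-57.5)>4: ang=57.5
b=np.radians(ang-90)
x=[.5164,-.2662]
rot=toolrot([0,0,-1],[np.cos(b),np.sin(b),0])
r.line_to([*x,.08],rot=rot,speed=.15)
print("hit",r.line_to([*x,.0255],speed=.06,force_limit=8))
print(r.read_position(),r.read_wrist_force());
r.grip(0.0);print("open",r.read_opening())
r.line_to([*x,.15],speed=.15)
print(r.read_opening(),r.read_wrist_force(),r.read_t())
pos,ro=r.read_position(),r.read_orientation()
p,d=r.read_camera("wrist"); np.savez("w3.npz",p=p,d=d,pos=pos,ro=ro)
cv2.imwrite("pics/w3.png",p[:,:,::-1])
```

```text
672 ((516.6580810546875, -265.92974853515625), (39.71937561035156, 13.48390007019043), 57.16307067871094)
57.039900527109666
hit False
[ 0.51676396 -0.26642821  0.02597947] [ 0.6083498  -0.72337099  0.09436041]
open 0.012762502995479272
0.012684274769049963 [-0.98222083 -0.64376042 -1.0311286 ] 8.6083
```

View pics/w3.png

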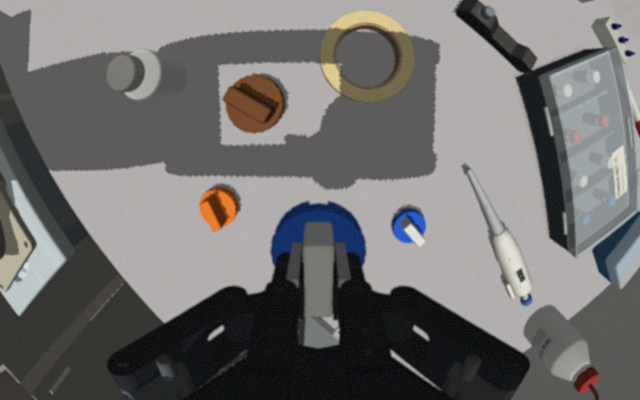

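```bash
cat >> h.py <<'E'
from scipy.optimize import least_squares
def disc_in_tool(p,d):
    T=wcloud(d,np.zeros(3),np.zeros(3)); pi=p.astype(int)
    bl=(pi[...,2]>pi[...,0]+45)&(d>0)&(np.hypot(T[...,1],T[...,2])<.04)&(abs(T[...,0]-.004)<.012)
    q=T[bl]; x0=np.median(q[:,0])
    # rim: outer pixels, per-angle max radius about an estimate
    k=abs(q[:,0]-x0)<.003; q=q[k]
    hull=cv2.convexHull((q[:,1:]*1000).astype(np.float32))[:,0]
    f=lambda c:np.hypot(hull[:,0]-c[0],hull[:,1]-c[1])-26
    s_=least_squares(f,[0,0],loss="soft_l1",f_scale=.5)
    A=np.c_[q[:,1:],np.ones(len(q))];pl=np.linalg.lstsq(A,q[:,0],rcond=None)[0]
    return x0,s_.x,np.abs(s_.fun).mean(),len(q),pl
E
python3 - <<'E'
from h import *
a=np.load("w3.npz");print(disc_in_tool(a["p"],a["d"]))
n=np.array([-0.42203971,0.01400991,0.90646909]);n/=np.linalg.norm(n);C0=np.array([.6310,.0025,.0896])
yaw=np.radians(-1.8);ex=np.array([np.cos(yaw)*c_,np.sin(yaw)*c_,s]);ex-=n*(ex@n);ex/=np.linalg.norm(ex);ey=np.cross(n,ex)
th=np.radians(43.5-90);rot=toolrot(-n,np.cos(th)*ex+np.sin(th)*ey)
r.move_pose(C0+n*.085,rot)
pos,ro=r.read_position(),r.read_orientation()
p,d=r.read_camera("wrist"); np.savez("w4.npz",p=p,d=d,pos=pos,ro=ro)
cv2.imwrite("pics/w4.png",p[:,:,::-1]);print(pos,pos-(C0+n*.085),r.read_t(),r.read_joint_positions().round(2));print(disc_in_tool(p,d))
E
```

```text
(np.float64(0.00495012411201394), array([ 0.53655998, -0.48025523]), np.float64(0.5100641285299116), 2244, array([ 2.14262388e-02, -7.21439398e-06,  4.61375704e-03]))
[0.59511732 0.00296113 0.16650958] [-9.30178474e-06 -7.29711672e-04 -1.40291203e-04] 9.7917 [-0.1  -0.24  2.03  0.03  0.92  0.73]
(np.float64(0.004773470301932453), array([ 0.03060756, -0.45208372]), np.float64(0.3264242737604698), 2288, array([0.01981614, 0.00061476, 0.00447261]))
```

View pics/w4.png

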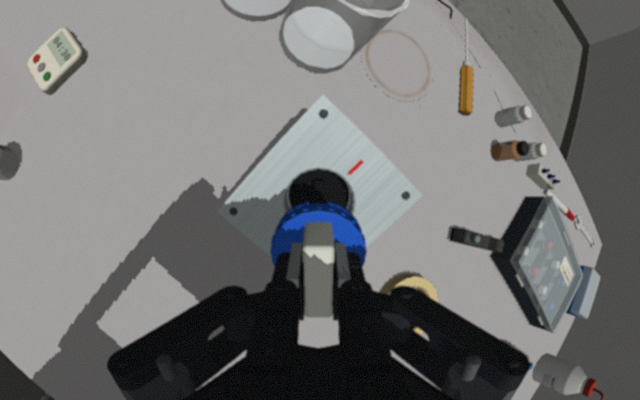

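Run:
```python
from h import *
a=np.load("w4.npz");p=a["p"];d=a["d"];pos,ro=a["pos"],a["ro"]
P=wcloud(d,pos,ro);v,u=np.mgrid[:400,:640]
n0=np.array([-0.42203971,0.01400991,0.90646909]);C0=np.array([.6310,.0025,.0896])
h=(P-C0)@n0
m=(abs(h)<.006)&(u>215)&(u<425)&(v>90)&(v<260)&(np.hypot(*(P-C0)[...,:2].transpose(2,0,1))<.08)&(d>0)
for _ in range(8):
    q=P[m];c=np.linalg.lstsq(np.c_[q[:,:2],np.ones(len(q))],q[:,2],rcond=None)[0]
    m=m&(abs(P@[c[0],c[1],-1]+c[2])<.0025)
n=np.array([-c[0],-c[1],1]);n/=np.linalg.norm(n);O=np.array([0,0,c[2]])
print("n",n,"C0 off-plane mm",(C0-O)@n*1000,len(q))
h=(P-O)@n
hole=((h<-.003)|(d==0))&(u>280)&(u<360)&(v>160)&(v<225)
nl,lab,st,ce=cv2.connectedComponentsWithStats(hole.astype(np.uint8));k=1+st[1:,4].argmax();hole=lab==k;print(st[k])
cn=max(cv2.findContours(hole.astype(np.uint8),0,1)[0],key=len)[:,0].astype(float)
p1=wray(cn[:,0],cn[:,1],np.full(len(cn),.1),pos,ro);p2=wray(cn[:,0],cn[:,1],np.full(len(cn),.3),pos,ro);dr=p2-p1
X=p1+dr*(((O-p1)@n)/(dr@n))[:,None]
ex=np.array([c_,np.sin(np.radians(-1.8))*c_,s]);ex-=n*(ex@n);ex/=np.linalg.norm(ex);ey=np.cross(n,ex)
e=np.stack([(X-C0)@ex,(X-C0)@ey],1)*1000
# exclude the contour next to the cartridge: neighbour below is blue/near
keep=np.array([h[int(y)-3:int(y)+4,int(x)-3:int(x)+4].max()<.006 for x,y in cn])
e=e[keep];f=lambda c:np.hypot(e[:,0]-c[0],e[:,1]-c[1])-26.7
s_=least_squares(f,[0,0],loss="soft_l1",f_scale=.3);print("well centre rel C0 (ex,ey mm)",s_.x,abs(s_.fun).mean(),len(e))
red=(p[...,0].astype(int)>p[...,1].astype(int)+60)&(abs(u-356)<14)&(abs(v-167)<14);print("red",(P[red].mean(0)-C0)@ex,(P[red].mean(0)-C0)@ey)
# cartridge centre in same frame
M=R.from_rotvec(ro).as_matrix();cc=pos+M@np.array([.0266,0.00003,-.00045]);print("cart", (cc-C0)@ex*1000,(cc-C0)@ey*1000,(cc-O)@n*1000, "axis",-M[:,0])
```

```text
n [-0.42296736  0.01327973  0.90604761] C0 off-plane mm -0.02443619763734071 12874
[ 285  169   69   43 1978]
well centre rel C0 (ex,ey mm) [0.56759015 0.31949005] 0.345642300431281 102
red 0.040758467991083375 0.00017505208963252143
cart -0.29895104226445485 -0.35865660369615987 58.242703950063 axis [-0.42126596  0.01474733  0.90681724]
```

Camera, cartridge and well agree within 1 mm. I'm applying that correction and descending gently with the slot at the measured angle.

```bash
cat >> h.py <<'E'
n=np.array([-0.4225,0.0137,0.9062]);n/=np.linalg.norm(n)
C0=np.array([.6310,.0025,.0896])
ex=np.array([np.cos(np.radians(-1.8))*c_,np.sin(np.radians(-1.8))*c_,s]);ex-=n*(ex@n);ex/=np.linalg.norm(ex);ey=np.cross(n,ex)
def tgt(hh,dx=.8,dy=.6): return C0+n*hh+ex*dx/1000+ey*dy/1000
def trot(deg): t=np.radians(deg-90); return toolrot(-n,np.cos(t)*ex+np.sin(t)*ey)
def st(l=""):
    e=r.read_position()-C0; f=r.read_wrist_force()
    print(l,"pos ex,ey,n mm",(np.array([e@ex,e@ey,e@n])*1000).round(2),"F",np.round([f@ex,f@ey,f@n],1),"t",r.read_t(),"op",round(float(r.read_opening())*1000,2),flush=True)
E
python3 - <<'E'
from h import *
r.line_to(tgt(.034),rot=trot(43.5),speed=.1); st("pre")
for hh in (.0265,.022,.018,.0150,.0125,.0095,.0065):
    x=r.line_to(tgt(hh),speed=.02,force_limit=10); st(f"{hh} {x}")
    if x: break
E
```

```text
pre pos ex,ey,n mm [ 0.89  0.24 34.  ] F [ 0.   0.3 -1.4] t 10.45 op 12.78
0.0265 False pos ex,ey,n mm [ 0.69  0.64 26.44] F [-1.6  0.2 -1. ] t 10.975 op 13.14
0.022 False pos ex,ey,n mm [ 0.54  0.62 21.78] F [-0.2  0.4 -0.6] t 11.35 op 13.2
0.018 False pos ex,ey,n mm [ 0.58  0.6  17.8 ] F [-0.2 -0.1 -0.8] t 11.7 op 12.9
0.015 False pos ex,ey,n mm [ 0.59  0.6  14.81] F [-0.7 -0.2 -0.4] t 12.0 op 12.46
0.0125 False pos ex,ey,n mm [ 0.64  0.62 12.34] F [-0.6 -0.6 -1. ] t 12.275 op 13.04
0.0095 False pos ex,ey,n mm [0.61 0.58 9.32] F [-1.   0.8 -0.3] t 12.575 op 12.94
0.0065 True pos ex,ey,n mm [1.22 0.57 6.54] F [ 0.  -0.1  4.7] t 12.8167 op 12.9
```

Run:
```python
from h import *
x=r.line_to(tgt(.0050),speed=.015,force_limit=15); st(f"{x}")
pos,ro=r.read_position(),r.read_orientation()
p,d=r.read_camera("wrist"); print(disc_in_tool(p,d))
r.grip(.04); st("open")
r.line_to(tgt(.06),speed=.1);r.grip(.085)
r.line_to(tgt(.12)-ex*.0,speed=.15); st("up")
pos,ro=r.read_position(),r.read_orientation()
p,d=r.read_camera("wrist"); np.savez("w5.npz",p=p,d=d,pos=pos,ro=ro)
cv2.imwrite("pics/w5.png",p[:,:,::-1])
P=wcloud(d,pos,ro);pi=p.astype(int);e=np.stack([(P-C0)@ex,(P-C0)@ey,(P-C0)@n],-1)*1000
bl=(pi[...,2]>pi[...,0]+45)&(np.hypot(e[...,0],e[...,1])<40)&(d>0);q=e[bl]
print(len(q),"disc top h",np.percentile(q[:,2],[5,50,95]))
k=abs(q[:,2]-np.median(q[:,2]))<2.5;q=q[k];pl=np.linalg.lstsq(np.c_[q[:,:2],np.ones(len(q))],q[:,2],rcond=None)[0];print("tilt rad",pl[:2])
v,u=np.mgrid[:400,:640]
fa=(abs(e[...,2])<5)&(np.hypot(e[...,0],e[...,1])<50)&(np.hypot(e[...,0],e[...,1])>31)&(d>0);f=e[fa];pf=np.linalg.lstsq(np.c_[f[:,:2],np.ones(len(f))],f[:,2],rcond=None)[0];print("face",pf)
print("circ",cv2.minEnclosingCircle(q[:,:2].astype(np.float32)))
```

```text
False pos ex,ey,n mm [1.35 0.6  6.5 ] F [-10.7  -0.6  28.5] t 13.0667 op 12.84
(np.float64(0.004618469977567499), array([-0.08618216, -0.44242157]), np.float64(0.3138024177210923), 2258, array([0.01967057, 0.00197369, 0.00441487]))
open pos ex,ey,n mm [0.71 0.59 4.8 ] F [-0.4  0.  -0.3] t 13.4917 op 39.97
up pos ex,ey,n mm [  0.91   0.57 119.89] F [-0.8  1.1 -0.5] t 15.2583 op 85.01
1723 disc top h [1.64165636e-03 1.97218759e+00 3.18514217e+00]
tilt rad [-5.44174255e-05  3.33042024e-04]
face [ 0.00015158 -0.00048347  0.06597285]
circ ((0.3842666447162628, 0.9475573301315308), 26.526721954345703)
```

View pics/w5.png

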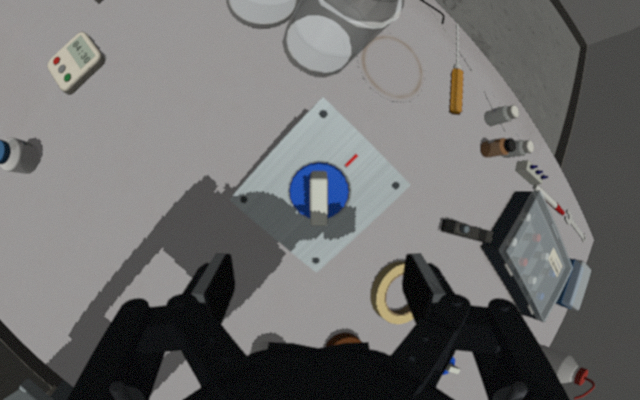

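The cartridge is in the well at (319,192), flush with the face and released. Its top is 1.9 mm above the face (2 mm expected when home) and its tilt is about zero. The bystanders in view stand upright, so I'm handing in.

Run:
```python
from h import *
r.read_camera("top")
for t in("bottle_wash","bottle_buffer","timer","tape_roll"): print(t,[(o["confidence"],o["pixel"]) for o in r.outline_of("top",t)[:1]])
print(r.read_t()); r.finish_job()
```

```text
bottle_wash [(0.71, [194.8, 235.2])]
bottle_buffer [(0.51, [358.0, 237.0])]
timer [(0.91, [185.5, 184.6])]
tape_roll [(0.69, [395.2, 155.5])]
15.5583
the job is handed in; nothing more can be done
```

Run:
```python
from h import *
for f in("w1","w2","w3","w5"):
    a=np.load(f+".npz");p=a["p"].astype(int);P=wcloud(a["d"],a["pos"],a["ro"])
    m=(p[...,0]-p[...,2]>35)&(p[...,1]-p[...,2]>20)&(abs(P[...,2]-.019)<.006)&(abs(P[...,0]-.6)<.1)&(abs(P[...,1]+.18)<.08)
    q=P[m][:,:2]; print(f,len(q),q.min(0).round(3),q.max(0).round(3))
```

```text
the job is handed in; nothing more can be done
```

The blue cartridge is in the pump's well, slot over the tongue, and released. I handed the job in at about 15.6 s of the 67 s allowed; no verdict was reported.

**What I did:** I picked the larger blue disc with the white bar at top-view pixel (429,210). The wrist camera's depth image showed the tongue centred in the well, at about +43.5° from pump_head's x. I pre-aligned the slot to that angle, so no searching turn was needed. The cartridge went down past the tongue's height with almost no force. It met the well floor at the expected depth, and I pressed it to about 30 N before letting go.

**Last checks on the cartridge:**

| Check | Measured | Needed |
|---|---|---|
| Disc top above the face | about 1.9 mm | 2 mm when home |
| Tilt relative to the face | below 0.001 rad | below 0.06 rad |
| Offset from the measured well centre | under 1 mm | below 3.5 mm |
| Gripper | open, about 12 cm above the face | touching nothing |

**Bystanders:** The last top-view detections of both bottles and the timer were within about 4 pixels (roughly 1 cm) of the first.

**One check disagreed:** The tape roll's outline centre was reported at (395,156), against (390,175) at the start. In the first top picture the roll itself sits near (395,169). The raised arm may have hidden part of it, and no contact force showed at any reading. I tried to check this against the saved wrist pictures, but the interface had already closed, so the tape roll's final position is unconfirmed.

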